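# Wedge the spring clip off the swab canister's locking rod

## Robot

A 6-joint arm with a two-finger parallel gripper is mounted at the origin on the work surface. World frame = base frame: x ahead of the robot, y to its left, z up, the work surface at z = 0. Lengths are in m, angles in rad, forces in N, time in s.
With the tool pointing down it reaches from about 0.35 to 0.875 m from the base axis. Payload 4.2 kg.
Tool frame: the origin (TCP) lies at the very end of the fingers, on their centre line; the grasp point (between the pads) lies 19 mm behind it; z points along the fingers, y is the line along which they close (so a half turn about z gives the same grasp; the last joint's range is limited). The gripper opens to 85 mm and grips with 20 to 120 N. Pads are 22 mm wide; open, the fingers measure 114 mm over their backs; the gripper's body (76 mm by 85 mm) begins 54 mm behind the grasp point. The pads swing forward as they close: fully open they stand 13 mm farther back than shut.
Start: joints at [-0.99, 0.385, 0.008, 0, -1.194, -0.259], TCP at [0.198, -0.593, 0.231] pointing down, gripper open.
Joint ranges: [-3.14, 3.14], [-1.21, 2.06], [-1.07, 1.41], [-3.16, 2.05], [-2.99, -0.16], [-3.1, 3.1]. Speed limits (rad/s): [2.79, 2.79, 3.14, 3.14, 3.14, 3.14].

## Interface

Orientations are given as a unit quaternion [w, x, y, z].
In Python, from station import arm, optics, ticket, finder gives the robot as it stands. The module is installed in compiled form; this text tells all that it offers.
- The arm moves only by the tool play_rows, never from a script. Its argument "rows" is text: rows parted by semicolons, each of 7 numbers parted by spaces: the turn, a rotation vector about the tool's x, y, z in degrees, then the shift along the tool's x, y, z in mm, then the opening, from -1 (shut) to 1 (fully open). A call has 1 to 12 rows; each row shifts and turns the commanded pose from where the row before left it, along the tool's axes as they then stand; what a row does not reach is not made up. A row lasts 1/10 s, in which the tool goes at most 50 mm and 8.59 degrees, less where a joint would pass 70% of its speed; a pose out of reach is approached as far as the arm can. A call with a gripper value outside its range is refused whole. The fingers move at their own pace and stop on an object; "force" is the grip in N (left out, the last holds). Time passes only in rows, so rows that do not move let the fingers close. It gives the time, the measured TCP pose, the force, the opening and the grip force at its end, in the units of the state.
- arm.sense(): the state, without advancing time (a new reading comes with each control period).
- optics.camera(name): name is "side" or "top"; returns a dict with "pixels" (384x512x3 uint8, red, green, blue), "z_map" (384x512 float32, m along the optical axis (not along the pixel's ray), 0 where there is no reading), "fx", "fy", "cx", "cy" (pixels), "dist" ([k1, k2, p1, p2, k3] as OpenCV has them; the pictures are not rectified), "eye" and "orientation" of the camera in the world. Camera axes: x right, y up, looking along -z (the intrinsics and any distortion apply to the point x, -y, -z); pixel columns grow to the right and rows downward; lengths in m; the calibration is good to about 2 mm. A picture is of the moment at which its call begins.
- ticket.close_job(): hands the job in; it is judged then, once.
Trained networks look in a picture, given as the dict that the camera call returned (one of the last four; its "shot" number tells which), for a name from the list of things; names that differ only in an ending like _2 or _b are one class to them, and where a whole thing is asked for, a point or a joint stands for the part that bears it (a point fixed in the world has none). Each returns a list of dicts, best first, with "conf" (0 to 1); they miss things now and then, are a little off and sometimes report something else, mostly with a low value. They report only what shows in the picture. A call takes as long as a camera call. They do not tell look-alikes from the thing itself.
- finder.search_frame(picture, thing): "point" ([x, y, z] in m, in the coordinates of the camera as it stood for that picture, good to about 4 mm: the middle of the surface that is visible of it).
- finder.place_of(picture, thing): "point" ([x, y, z] in m, in the coordinates of the camera as it stood for that picture, good to about 4 mm: a listed point, or the origin of a listed thing).
The state is a dict: "clock": time; "qpos": joint angles; "dq": joint speeds; "joint_efforts": joint torques, N m; "position": TCP position; "orientation": TCP orientation; "contact_force": force on the tool from outside, world axes, zero at the start; "ft_torque": the same for the moment, N m; "width": finger opening in m; "grip_force": force on a finger pad.
Only numpy, scipy, OpenCV 4.12 (cv2) and the standard library are available. Lean on these libraries where they do the work, as an engineer would, in place of code of your own. Each camera call takes 0.05 s, during which the arm holds its last target. There are 200 camera calls.

## Task

The locking rod across the lid of the swab canister is held by a red spring clip. Gently slide the yellow wedge along the top of the rod, under the clip's bridge, until its full width has spread the jaws, lift the clip off the rod on the wedge, and leave both clip and wedge in the white tray. Do not touch the clip with the gripper while it is on the rod, do not force anything, and leave the other things on the sill where they are.

Things in the scene. Friction and masses are not known exactly. Their poses are not given: they have to be found in the camera images.
- canister: Fixed aluminium swab canister, 76 mm across, on a rubber foot, z up. Origin on its axis, 0 to 12 mm above the sill (varies). A fixed chrome locking rod, 12 mm thick, runs along its y axis, 78 mm above the origin, from y = +46 mm to the free end at y = -84 mm. The lid is 14 mm below the rod's axis; only the clip and the two ears behind it rise above the rod's top.
- rod_end (a point): Centre of the free end face of the locking rod (canister x 0, y -84 mm, z 78 mm). The rod's top is 6 mm above this point. The wedge slides along the rod from here in the canister's +y direction. Its finish is delicate: keep the blade's pressure on it below 12 N. Under the push a held wedge's nose tends to dip onto the rod.
- clip_seat (a point): Point on the rod's axis (canister y -57 mm) midway between two fork plates, 5 mm thick, centred at canister y = -69.5 and -44.5 mm, tops 3 mm below the rod's top, so a blade on the rod passes over them. The second has two ears, 34 mm apart, up to 22 mm above the rod's axis, that back up the bridge. The clip has 3 mm of play to either side.
- clip: Red spring clip astride the rod, 40 g, 14 mm long along the rod (its y), z up. Origin on the rod's axis at mid length when seated. Two upright jaws, 3 mm thick, inner faces on the rod's sides at x = -6 and +6 mm, from 21 mm above to 10 mm below the origin, hook under the rod. Each springs straight outward along x up to 10 mm (2 N on the rod, 0.2 N more per mm).
- clip_bridge (a point): Middle of the underside of the clip's flat bridge, 16 mm above the clip's origin: 10 mm of gap over the rod's top, for the 8 mm thick blade. The bridge is 46 mm wide in x, 4 mm thick, with a thin bow up to 33 mm above the clip's origin, and at its two ends a cheek reaching 20 mm lower, 1.5 mm longer than the jaws to +y, that bears on the ears behind.
- clip_hooks (a point): Point between the hooks under the rod, 8 mm below the clip's origin; the hooks' tips are 2 mm to either side. Pulled up unspread, the clip stays locked. Spread by more than 5 mm per jaw it lifts off freely. Pushing the wedge in takes roughly 4 to 15 N and slides the clip along the rod against the fork plate nearer the canister.
- wedge: Wedge tool, about 200 g, standing on its foot, z up, nose to +x. Origin on the foot's underside, below the handle's axis. Dark steel foot x -30 to +12 mm, 44 mm wide, 20 mm high; black upright handle 26 (x) by 18 (y) mm, up to 98 mm; yellow level blade 8 mm thick, 27 mm wide from x = -13 to 60 mm, then tapering evenly to a 5 mm wide nose at x = 101 mm.
- wedge_handle (a point): Middle of the grip, 70 mm above the wedge's underside, on the handle's axis: grasp here, across the 18 mm. The blade is clamped firmly on the handle at a height that differs each time and is not reported: its underside lies 21 to 35 mm above the foot's underside. So find the rod's top with the blade by touch.
- wedge_land (a point): Point below the blade, wedge x 47 mm, z 0: the clip's centre should end above here. On this 27 mm wide part each jaw is spread 7.5 mm. Below x = 42 mm the foot may meet the rod's end; beyond 53 mm the jaws are still on the taper. The clip stays clamped on the blade when lifted, its hooks ending 16 mm below the blade's underside, above the foot's underside.
- tray: Fixed white tray, 190 (its x) by 140 (its y) mm outside, rim 10 mm high, walls and floor 5 mm thick. Origin at the centre of its underside.
- tumbler: Frosted glass tumbler, 72 mm across, 95 mm high, origin at the centre of its underside. Leave alone.
- ceramic_box: Small lidded ceramic box, blue glaze, 79 x 64 x 63 mm with its knob, origin at the centre of its underside. Leave alone.
- shaver_case: White plastic shaver case, 80 x 160 x 38 mm, origin at the centre of its underside. Leave alone.
- nail_clipper: Chrome nail clipper, 60 x 13 x 12 mm, lying flat, origin at the centre of its underside. Leave alone.
There are look-alikes about, which are no part of the job. There is more than one size of the wedge; the job needs the smallest.

How it is judged:
By the outcome, as a careful person would: the job done as asked, in the order asked, and still so for the second after the job is handed in, with the robot touching nothing.
It also fails if it takes over 64 s, if anything falls off the work surface, if the arm or the gripper's body presses on something with over 40 N, if the wrist force passes 120 N, or if a joint passes its speed limit or range.

## Working session

There is one attempt and no reset: what is moved stays moved. The work goes in short steps, Python scripts to look and compute and a tool call to move; the robot and the scene stay as the last step left them, time stands still between calls to the robot, and variables do not carry over. Pictures are saved under pics/ and viewed, at most 10 in all, crops included, and the job is handed in when it is done.

Besides the shell and the picture viewer there is one more tool, called after "Call:" in YAML: its name, and indented under it one key for each argument. play_rows: Moves the arm, as the interface text tells. Its arguments: {"type":"object","properties":{"rows":{"type":"string"},"force":{"type":"number"}},"required":["rows"]}

```bash
mkdir -p pics; cat > h.py <<'E'
import numpy as np, cv2
from scipy.spatial.transform import Rotation as R
from station import arm, optics, ticket, finder
np.set_printoptions(precision=4,suppress=True)
def Rq(q): return R.from_quat([q[1],q[2],q[3],q[0]]).as_matrix()
def c2w(p,pt): return Rq(p["orientation"])@np.array(pt)+np.array(p["eye"])
def cloud(p):
    h,w=p["z_map"].shape
    u,v=np.meshgrid(np.arange(w),np.arange(h))
    K=np.array([[p["fx"],0,p["cx"]],[0,p["fy"],p["cy"]],[0,0,1]])
    n=cv2.undistortPoints(np.stack([u,v],-1).reshape(-1,1,2).astype(np.float64),K,np.array(p["dist"],float)).reshape(h,w,2)
    z=p["z_map"]; P=np.stack([n[...,0]*z,-n[...,1]*z,-z],-1)
    W=P@Rq(p["orientation"]).T+np.array(p["eye"]); W[z==0]=np.nan
    return W
def save(p,name,crop=None,s=1):
    im=p["pixels"][...,::-1]
    if crop: im=im[crop[1]:crop[3],crop[0]:crop[2]]
    cv2.imwrite("pics/"+name,cv2.resize(im,None,fx=s,fy=s,interpolation=cv2.INTER_CUBIC))
E
python3 - <<'E'
from h import *
ims=[]
for n in ["top","side"]:
    p=optics.camera(n); np.savez(n+".npz",W=cloud(p),pix=p["pixels"])
    print(n,np.array(p["eye"]),p["fx"]); save(p,n+".png",s=1.5)
    for t in ["canister","rod_end","clip_seat","clip","clip_bridge","wedge","wedge_handle","wedge_land","tray","tumbler","ceramic_box","shaver_case","nail_clipper"]:
        for d in finder.place_of(p,t)[:4]: print(t,round(d["conf"],2),c2w(p,d["point"]))
print(arm.sense())
E
```

```text
top [ 0.441  -0.0735  1.2171] 368.20973163017425
canister 0.72 [ 0.4269 -0.2011  0.0002]
canister 0.62 [0.6051 0.1556 0.0139]
canister 0.51 [0.6128 0.0944 0.0947]
rod_end 0.94 [0.6165 0.0682 0.0927]
clip_seat 0.62 [0.6123 0.097  0.0918]
clip 0.55 [0.6134 0.0957 0.0917]
clip_bridge 0.56 [0.6112 0.0974 0.1055]
wedge 0.97 [ 0.4044 -0.4943  0.0022]
wedge 0.78 [ 0.6101 -0.4168  0.0004]
wedge 0.53 [ 0.6028 -0.1854  0.0005]
wedge 0.45 [0.5004 0.3258 0.0057]
wedge_handle 0.88 [ 0.5986 -0.1885  0.0706]
wedge_handle 0.75 [ 0.4096 -0.4925  0.1009]
wedge_handle 0.72 [ 0.6055 -0.4113  0.1003]
wedge_land 0.89 [ 0.5497 -0.1967 -0.    ]
wedge_land 0.61 [ 0.4417 -0.5476  0.0024]
wedge_land 0.57 [ 0.6667 -0.377   0.0034]
tray 0.55 [ 0.4287 -0.1985  0.0034]
tumbler 0.75 [0.7663 0.0603 0.0062]
ceramic_box 0.62 [ 0.7666 -0.1051  0.003 ]
shaver_case 0.8 [0.4986 0.328  0.004 ]
shaver_case 0.36 [ 0.6007 -0.1854  0.0737]
nail_clipper 0.74 [0.6124 0.0974 0.1077]
nail_clipper 0.51 [0.384  0.0953 0.0037]
side [0.3357 0.7599 0.6751] 385.18878889441197
canister 0.9 [0.603  0.1549 0.009 ]
rod_end 0.76 [0.6142 0.06
[... 695 characters left out ...]
box 0.39 [ 0.4288 -0.2008  0.0029]
shaver_case 0.82 [ 0.4952  0.3222 -0.0015]
shaver_case 0.47 [ 0.6007 -0.1808  0.0689]
shaver_case 0.36 [0.6056 0.1553 0.0089]
nail_clipper 0.48 [ 0.3899  0.0962 -0.0053]
{'clock': 1.4, 'qpos': array([-0.9904,  0.3847,  0.0079,  0.    , -1.194 , -0.2586]), 'dq': array([-0.0003, -0.0007,  0.0005, -0.0008,  0.0005, -0.0002]), 'joint_efforts': array([ -0.0004, -39.2087,  18.8607,   4.1904,  -0.0006,  -0.    ]), 'position': array([ 0.1977, -0.5929,  0.2313]), 'orientation': array([-0.    , -0.1602,  0.9871,  0.    ]), 'contact_force': array([ 0.6326, -0.4244, -0.0356]), 'ft_torque': array([0.0179, 0.0437, 0.0433]), 'grip_force': 0.0, 'width': 0.0853026242607885}
```

View pictures.

View pics/top.png

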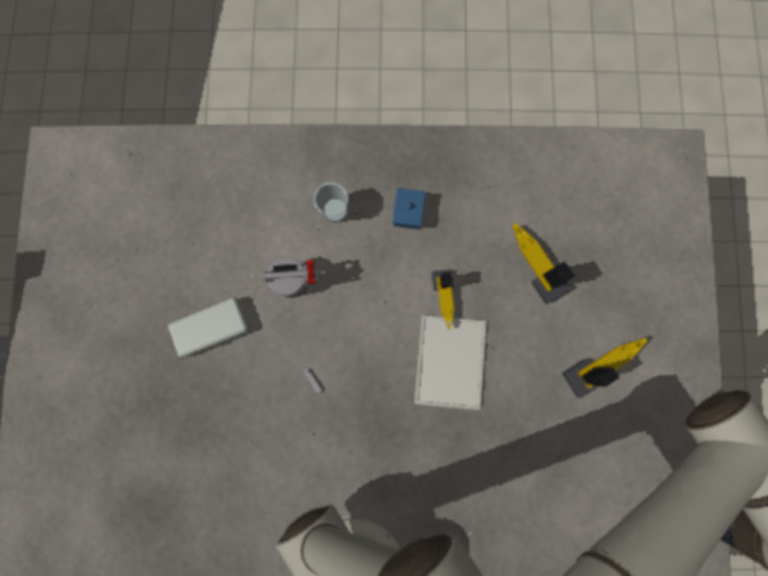

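View pics/side.png

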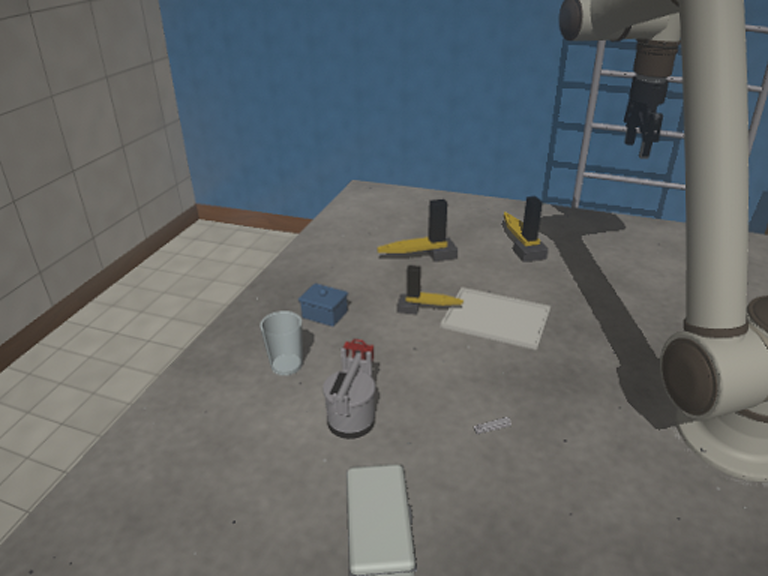

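```bash
python3 - <<'E'
from h import *
def line(P):
    m=np.median(P[:,:2],0); 
    l=cv2.fitLine(P[:,:2].astype(np.float32),cv2.DIST_HUBER,0,1e-4,1e-4).ravel(); return l
for n in ["top","side"]:
    d=np.load(n+".npz"); W=d["W"]; hsv=cv2.cvtColor(d["pix"],cv2.COLOR_RGB2HSV); H,S,V=[hsv[...,i].astype(int) for i in range(3)]
    def box(x0,x1,y0,y1,z0,z1): return (W[...,0]>x0)&(W[...,0]<x1)&(W[...,1]>y0)&(W[...,1]<y1)&(W[...,2]>z0)&(W[...,2]<z1)
    Y=W[box(.45,.66,-.25,-.13,.012,.12)&(H>18)&(H<35)&(S>130)]
    print(n,"yellow",len(Y),line(Y),Y.min(0),Y.max(0),"ztop",np.percentile(Y[:,2],[10,50,75,90]))
    K=W[box(.55,.66,-.25,-.13,.06,.13)&(V<70)]
    print(" handle",len(K),np.median(K,0),K.min(0),K.max(0))
    Kt=K[K[:,2]>.092]; print(" handletop",len(Kt),Kt.mean(0) if len(Kt) else 0)
    C=W[box(.55,.68,.05,.15,.05,.15)&((H<8)|(H>172))&(S>130)]
    print(" clip",len(C),np.median(C,0),C.min(0),C.max(0),np.percentile(C[:,2],[10,50,90]))
    B=W[box(.55,.66,.05,.22,.083,.11)&(S<60)]
    print(" rod",len(B),line(B),B.min(0),B.max(0))
    bb=B[np.argsort(B[:,1])]; print(bb[::max(1,len(bb)//25)])
    T=W[box(.30,.54,-.32,-.1,.003,.03)&(S<40)&(V>120)]
    r=cv2.minAreaRect(T[:,:2].astype(np.float32)*1000); print(" tray",r,np.percentile(T[:,2],[10,50,90]))
E
```

```text
top yellow 210 [ 0.9576  0.2882  0.5627 -0.1852] [ 0.503  -0.2039  0.0127] [ 0.6109 -0.1693  0.0786] ztop [0.0313 0.0348 0.0362 0.0384]
 handle 63 [ 0.5975 -0.182   0.0989] [ 0.5861 -0.1939  0.0604] [ 0.613  -0.1738  0.1035]
 handletop 48 [ 0.599  -0.1835  0.0996]
 clip 67 [0.6069 0.0938 0.1111] [0.5872 0.0866 0.1071] [0.6307 0.1032 0.1233] [0.1091 0.1111 0.1164]
 rod 174 [ 0.0756 -0.9971  0.6065  0.1358] [0.5854 0.0674 0.0831] [0.6275 0.1977 0.1094]
[[0.6112 0.0674 0.0971]
 [0.6109 0.0734 0.0987]
 [0.6059 0.0775 0.0897]
 [0.6056 0.0803 0.0921]
 [0.6022 0.0831 0.0937]
 [0.6053 0.0862 0.0939]
 [0.6054 0.1052 0.0917]
 [0.617  0.1077 0.0979]
 [0.6117 0.1086 0.0912]
 [0.6146 0.1115 0.0928]
 [0.6102 0.1162 0.101 ]
 [0.6024 0.1209 0.0898]
 [0.6076 0.1261 0.0969]
 [0.6021 0.13   0.0914]
 [0.6072 0.1351 0.0987]
 [0.6048 0.139  0.0937]
 [0.6011 0.1444 0.0973]
 [0.6045 0.148  0.0956]
 [0.602  0.1519 0.0911]
 [0.6041 0.1569 0.0976]
 [0.6074 0.1603 0.0966]
 [0.6037 0.1657 0.0997]
 [0.6045 0.1701 0.094 ]
 [0.6038 0.1753 0.0986]
 [0.5982 0.1791 0.0942]
 [0.6037 0.1846 0.0987]
 [0.6013 0.1887 0.093
[... 696 characters left out ...]
48 0.1031 0.0959]
 [0.6294 0.1063 0.0891]
 [0.6179 0.1092 0.0912]
 [0.5947 0.1108 0.0892]
 [0.6221 0.1114 0.0919]
 [0.5893 0.1119 0.0884]
 [0.5911 0.1127 0.1007]
 [0.6266 0.1136 0.0864]
 [0.6327 0.1142 0.1097]
 [0.6277 0.1154 0.0997]
 [0.6095 0.1175 0.0938]
 [0.6133 0.1271 0.0944]
 [0.6048 0.1357 0.0976]
 [0.6119 0.143  0.0956]
 [0.6016 0.1512 0.0901]
 [0.6078 0.1594 0.0953]
 [0.602  0.1679 0.0952]
 [0.6061 0.1758 0.0948]
 [0.6038 0.1816 0.0946]
 [0.5986 0.1888 0.0935]
 [0.5927 0.1919 0.0919]
 [0.6105 0.1945 0.0921]
 [0.5978 0.1973 0.0894]
 [0.6042 0.1984 0.0915]]
 tray ((431.3817138671875, -189.91650390625), (162.17860412597656, 191.70675659179688), 85.06002044677734) [0.0036 0.0054 0.0093]
```

```bash
python3 - <<'E'
from h import *
for n in ["top","side"]:
    d=np.load(n+".npz"); W=d["W"]; hsv=cv2.cvtColor(d["pix"],cv2.COLOR_RGB2HSV); H,S,V=[hsv[...,i].astype(int) for i in range(3)]
    def box(x0,x1,y0,y1,z0,z1): return (W[...,0]>x0)&(W[...,0]<x1)&(W[...,1]>y0)&(W[...,1]<y1)&(W[...,2]>z0)&(W[...,2]<z1)
    Y=W[box(.45,.585,-.25,-.13,.018,.05)&(H>18)&(H<35)&(S>130)]
    k,c=np.polyfit(Y[:,0],Y[:,1],1); r=np.std(Y[:,1]-k*Y[:,0]-c)
    print(n,"wedge yaw",180+np.degrees(np.arctan(k)),"y at .599",k*.599+c,r,len(Y), "zmed",np.median(Y[:,2]))
    s=box(.58,.63,.06,.21,.085,.105)&~(((H<8)|(H>172))&(S>100))
    P=W[s]; P=P[~((P[:,1]>.1)&(P[:,1]<.118))]
    k,c=-.1,.618
    for i in range(15):
        g=abs(P[:,0]-k*P[:,1]-c)<.009-.0002*i; k,c=np.polyfit(P[g,1],P[g,0],1)
    print(" rod deg",np.degrees(np.arctan(-k)),"x@.068",k*.068+c,"x@.097",k*.097+c,"x@.155",k*.155+c,g.sum(),"z",np.percentile(P[g,2],[50,80,95]))
p=optics.camera("top"); save(p,"crop.png",(150,150,320,290),4.5)
E
```

```text
top wedge yaw 186.20689931512618 y at .599 -0.18450242366378514 0.007526945406504111 171 zmed 0.034779427506669736
 rod deg 4.033923808009514 x@.068 0.6108070788341987 x@.097 0.6087619462301953 x@.155 0.6046716810221885 123 z [0.0958 0.098  0.0999]
side wedge yaw 188.60387142296824 y at .599 -0.17636694897689487 0.00788747305942822 158 zmed 0.03189519495370097
 rod deg 6.909458280436455 x@.068 0.6152754067575537 x@.097 0.6117611636825991 x@.155 0.6047326775326901 151 z [0.0946 0.096  0.0973]
```

View pics/crop.png

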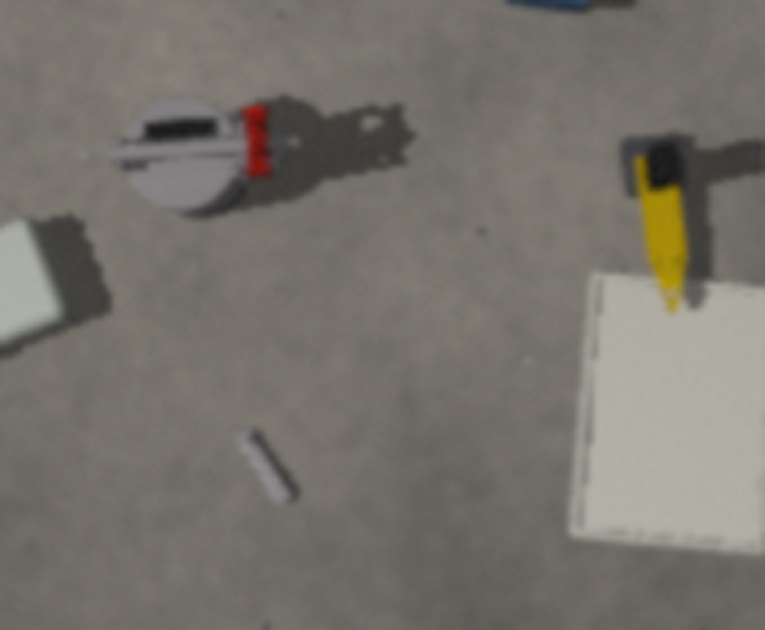

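Call:
play_rows:
  rows: "0 0 0 -42.6 22 0 1;0 0 0 -42.6 22 0 1;0 0 0 -42.6 22 0 1;0 0 0 -42.6 22 0 1;0 0 0 -42.6 22 0 1;0 0 0 -42.6 22 0 1;0 0 0 -42.6 22 0 1;0 0 0 -42.6 22 0 1;0 0 0 -42.6 22 0 1;0 0 0 -42.6 22 0 1;0 0 0 -42.6 22 0 1;0 0 0 -42.6 22 0 1"
  force: 60

```text
clock: 2.65
position: [0.6003, -0.1791, 0.2316]
orientation: [0.0, -0.16, 0.987, -0.0]
contact_force: [0.3, -0.8, -0.4]
width: 0.0851
grip_force: 0.0
```

Call:
play_rows:
  rows: "0 0 -8.5 0 0 0 1;0 0 -8.5 0 0 0 1;0 0 -8.5 0 0 0 1;0 0 -8.5 0 0 0 1;0 0 -8.5 0 0 0 1;0 0 -8.5 0 0 0 1;0 0 -8.5 0 0 0 1;0 0 -8.5 0 0 0 1;0 0 -8.5 0 0 0 1;0 0 -8.5 0 0 0 1"

```text
clock: 3.65
position: [0.5991, -0.1808, 0.2313]
orientation: [0.0, 0.787, -0.617, -0.0]
contact_force: [0.2, -0.5, 0.1]
width: 0.0852
grip_force: 0.0
```

Call:
play_rows:
  rows: "0 0 -8.5 0 0 0 1;0 0 -8.5 0 0 0 1;0 0 -8.5 0 0 0 1;0 0 -8.5 0 0 0 1;0 0 -8.5 0 0 0 1;0 0 -8.5 0 0 0 1;0 0 -8.5 0 0 0 1;0 0 -8.5 0 0 0 1;0 0 -8.5 0 0 0 1;0 0 -7 0 0 0 1"

```text
clock: 4.65
position: [0.5992, -0.1808, 0.2313]
orientation: [0.0, 0.998, 0.063, 0.0]
contact_force: [-0.1, -0.2, 0.6]
width: 0.0856
grip_force: 0.0
```

```bash
cat > st.py <<'E'
from h import *
import sys
def st():
    s=arm.sense(); M=Rq(s["orientation"]); print("t",s["clock"],"tcp",s["position"],"yaw",np.degrees(np.arctan2(M[1,0],M[0,0]))%360,"z",M[:,2],"q",s["qpos"],"F",s["contact_force"],"T",s["ft_torque"],"w",s["width"],"g",s["grip_force"])
    return s,M
def to(x,y,z):
    s,M=st(); print("tool shift mm",M.T@(np.array([x,y,z])-s["position"])*1000)
if __name__=="__main__": to(*map(float,sys.argv[1:4]))
E
python3 st.py .599 -.181 .052
```

```text
t 4.65 tcp [ 0.5992 -0.1808  0.2313] yaw 7.252085766926906 z [ 0. -0. -1.] q [-0.0348  0.3861  0.0102  0.     -1.1948  1.7322] F [-0.0915 -0.2234  0.5534] T [ 0.0027 -0.0184 -0.0215] w 0.08557146083062041 g 0.0
tool shift mm [ -0.1987   0.1966 179.3467]
```

Call:
play_rows:
  rows: "0 0 0 0 0 40 1;0 0 0 0 0 40 1;0 0 0 0 0 40 1;0 0 0 0 0 30 1;0 0 0 0 0 19 1;0 0 0 0 0 10 1;0 0 0 0 0 0 1;0 0 0 0 0 0 -1;0 0 0 0 0 0 -1;0 0 0 0 0 0 -1;0 0 0 0 0 0 -1;0 0 0 0 0 0 -1"
  force: 80

```text
clock: 5.85
position: [0.5995, -0.1808, 0.053]
orientation: [0.0, 0.998, 0.061, 0.001]
contact_force: [-0.8, 1.2, 3.5]
width: 0.0175
grip_force: 77.8
```

Call:
play_rows:
  rows: "0 0 0 0 0 0 -1;0 0 0 0 0 0 -1;0 0 0 0 0 0 -1;0 0 0 0 0 0 -1"

```text
clock: 6.25
position: [0.5995, -0.1807, 0.053]
orientation: [0.0, 0.998, 0.061, 0.0]
contact_force: [-1.0, 0.1, 5.1]
width: 0.0174
grip_force: 78.3
```

Call:
play_rows:
  rows: "0 0 0 0 0 -10 -1;0 0 0 0 0 -25 -1;0 0 0 0 0 -35 -1;0 0 0 0 0 -30 -1;0 0 0 0 0 -20 -1;0 0 4 0 0 0 -1;0 0 8 0 0 0 -1;0 0 8 0 0 0 -1;0 0 8 0 0 0 -1;0 0 8 0 0 0 -1;0 0 8 0 0 0 -1;0 0 8 0 0 0 -1"

```text
clock: 7.45
position: [0.5984, -0.1807, 0.1714]
orientation: [0.0, 0.922, -0.386, -0.001]
contact_force: [-0.5, -0.0, -1.9]
width: 0.0171
grip_force: 78.2
```

Call:
play_rows:
  rows: "0 0 8 0 0 0 -1;0 0 8 0 0 0 -1;0 0 8 0 0 0 -1;0 0 8 0 0 0 -1;0 0 5 0 0 0 -1;0 0 3 0 0 0 -1;0 0 0 0 0 0 -1"

```text
clock: 8.15
position: [0.5985, -0.1807, 0.1715]
orientation: [0.0, 0.737, -0.676, -0.001]
contact_force: [-0.5, -1.4, -1.0]
width: 0.0169
grip_force: 78.2
```

```bash
python3 st.py .6225 -.060 .143; cat > look.py <<'E'
from h import *
import sys
s=arm.sense(); M=Rq(s["orientation"]); t=s["position"]
for n in ["top","side"]:
    p=optics.camera(n); W=cloud(p); hsv=cv2.cvtColor(p["pixels"],cv2.COLOR_RGB2HSV); H,S,V=[hsv[...,i].astype(int) for i in range(3)]
    L=(W-t)@M*1000
    m=(abs(L[...,0])<130)&(abs(L[...,1])<40)&(abs(L[...,2])<70)
    Y=L[m&(H>18)&(H<35)&(S>130)]
    print(n,"yellow tool-frame",len(Y)); 
    for a in range(-110,20,10):
        q=Y[(Y[:,0]>=a)&(Y[:,0]<a+10)]
        if len(q)>3: print("  x",a,len(q),"y %.1f..%.1f z %.1f"%(np.percentile(q[:,1],5),np.percentile(q[:,1],95),np.median(q[:,2])))
    print("  nose x",np.sort(Y[:,0])[:3])
    C=W[(W[...,0]>.55)&(W[...,0]<.68)&(W[...,1]>.0)&(W[...,1]<.2)&(W[...,2]>.06)&((H<8)|(H>172))&(S>130)]
    if len(C): print("  red",len(C),np.median(C,0),C.min(0),C.max(0))
    if len(sys.argv)>1: save(p,n+sys.argv[1]+".png",None if n=="top" else (180,160,400,330),1.5 if n=="top" else 3.5)
E
python3 look.py
```

```text
t 8.15 tcp [ 0.5985 -0.1807  0.1715] yaw 274.9216998242049 z [-0.0018  0.0006 -1.    ] q [-0.0349  0.4312 -0.0749 -0.0006 -1.0665  0.1211] F [-0.4783 -1.4151 -0.9562] T [0.0631 0.0051 0.0258] w 0.016872068915355747 g 78.19929599761963
tool shift mm [-118.1424  -34.3245   28.5457]
top yellow tool-frame 222
  x -100 7 y -1.8..4.0 z 18.4
  x -90 13 y -4.0..6.2 z 18.7
  x -80 21 y -6.6..8.6 z 18.5
  x -70 27 y -8.5..12.3 z 18.3
  x -60 32 y -10.6..13.0 z 18.0
  x -50 31 y -11.2..13.9 z 18.6
  x -40 33 y -11.9..12.1 z 18.1
  x -30 30 y -11.0..12.2 z 18.7
  x -20 23 y -4.3..13.0 z 17.9
  x -10 5 y 10.2..15.2 z 18.5
  nose x [-97.9268 -95.1784 -95.005 ]
  red 67 [0.606  0.094  0.1105] [0.587  0.0865 0.1067] [0.6308 0.1034 0.1236]
side yellow tool-frame 163
  x -100 12 y -2.8..4.0 z 21.9
  x -90 12 y -6.0..6.4 z 20.6
  x -80 15 y -6.0..8.7 z 20.5
  x -70 16 y -9.8..11.7 z 21.2
  x -60 19 y -11.5..12.7 z 20.5
  x -50 22 y -12.4..11.7 z 20.5
  x -40 14 y -12.3..12.3 z 20.5
  x -30 19 y -10.6..12.9 z 20.6
  x -20 18 y -11.6..7.9 z 19.8
  x -10 10 y -13.4..12.5 z 20.3
  x 0 4 y 9.2..12.7 z 21.7
  nose x [-98.8215 -98.3427 -97.2468]
  red 79 [0.6094 0.0977 0.1088] [0.5886 0.0885 0.0886] [0.6325 0.106  0.1221]
```

Call:
play_rows:
  rows: "0 0 0 -10 -4 0 -1;0 0 0 -25 -8 3 -1;0 0 0 -25 -8 6 -1;0 0 0 -25 -8 8 -1;0 0 0 -16 -5 6 -1;0 0 0 -7 -2 3.5 -1;0 0 0 -3 -0.8 2 -1;0 0 0 0 0 0 -1;0 0 0 0 0 0 -1"
  force: 120

```text
clock: 9.15
position: [0.6252, -0.0679, 0.1441]
orientation: [-0.0, 0.737, -0.676, 0.0]
contact_force: [0.6, 0.8, -2.0]
width: 0.0166
grip_force: 116.9
```

```bash
python3 st.py .6246 -.067 .143; python3 look.py 2
```

```text
t 9.15 tcp [ 0.6252 -0.0679  0.1441] yaw 274.8921503222293 z [ 0.0003 -0.0002 -1.    ] q [ 0.1489  0.4609 -0.1011  0.0003 -1.0085 -0.0637] F [ 0.5797  0.8348 -2.0332] T [-0.0096 -0.0278  0.0214] w 0.016621391814222206 g 116.92600965499878
tool shift mm [-0.9289  0.5632  1.116 ]
top yellow tool-frame 167
  x -100 8 y -2.1..4.1 z 19.9
  x -90 11 y -4.4..6.9 z 19.1
  x -80 18 y -7.1..8.8 z 18.3
  x -70 28 y -8.9..11.9 z 19.6
  x -60 29 y -11.3..12.8 z 18.8
  x -50 27 y -10.1..13.7 z 18.8
  x -40 29 y -8.6..14.1 z 19.2
  x -30 11 y 1.5..12.6 z 17.7
  x -20 5 y 10.1..13.1 z 18.4
  nose x [-96.7909 -96.4093 -93.3768]
  red 43 [0.5982 0.0907 0.1116] [0.5514 0.0422 0.1037] [0.6179 0.0962 0.4756]
side yellow tool-frame 200
  x -100 11 y -2.5..4.0 z 21.3
  x -90 13 y -4.2..6.5 z 21.0
  x -80 19 y -7.6..8.3 z 21.1
  x -70 23 y -6.6..12.4 z 21.5
  x -60 24 y -11.7..12.6 z 21.2
  x -50 27 y -13.0..11.7 z 21.1
  x -40 20 y -11.9..12.6 z 20.4
  x -30 22 y -11.5..11.8 z 21.0
  x -20 28 y -11.1..12.6 z 20.6
  x -10 7 y -5.7..12.8 z 20.5
  x 0 5 y 8.1..13.0 z 21.4
  nose x [-99.9712 -99.075  -98.4328]
  red 81 [0.608  0.0979 0.1086] [0.5888 0.0875 0.0858] [0.6317 0.1062 0.122 ]
```

View pics/side2.png

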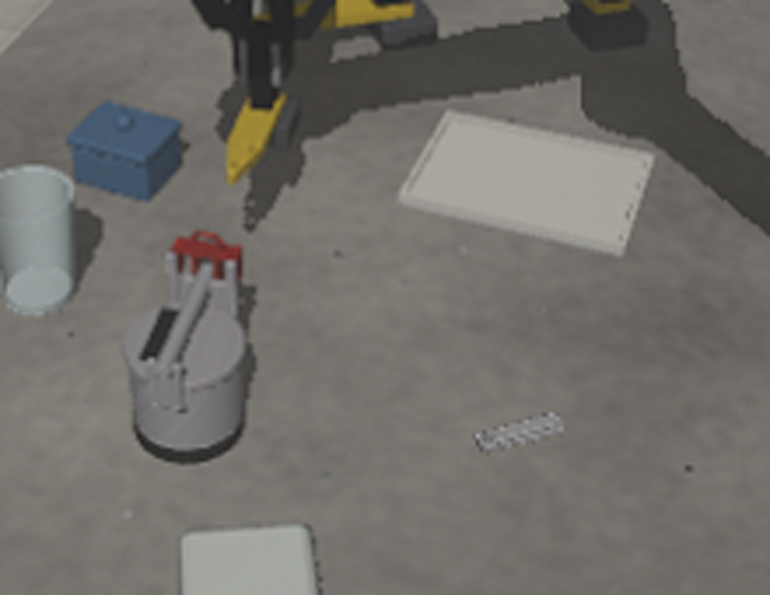

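Call:
play_rows:
  rows: "0 0 0 -8 0.6 0 -1;0 0 0 -14 0 0 -1;0 0 0 -14 0 4 -1;0 0 0 -8 0 5 -1;0 0 0 -2 0 4 -1;0 0 0 0 0 2 -1;0 0 0 0 0 0 -1;0 0 0 0 0 0 -1"

```text
clock: 10.05
position: [0.6208, -0.0217, 0.1288]
orientation: [0.0, 0.737, -0.676, 0.0]
contact_force: [-0.7, -0.3, -3.0]
width: 0.017
grip_force: 116.9
```

Call:
play_rows:
  rows: "0 0 0 0 0 1 -1;0 0 0 0 0 0 -1;0 0 0 0 0 0 -1"

```text
clock: 10.35
position: [0.6208, -0.0215, 0.1279]
orientation: [-0.0, 0.737, -0.676, 0.0]
contact_force: [-0.6, 0.1, -3.3]
width: 0.0166
grip_force: 116.9
```

Call:
play_rows:
  rows: "0 0 0 0 0 1 -1;0 0 0 0 0 0 -1;0 0 0 0 0 0 -1"

```text
clock: 10.65
position: [0.6207, -0.0213, 0.1268]
orientation: [0.0, 0.737, -0.676, 0.0]
contact_force: [0.5, -0.1, -2.4]
width: 0.0169
grip_force: 116.9
```

Call:
play_rows:
  rows: "0 0 0 0 0 1 -1;0 0 0 0 0 0 -1;0 0 0 0 0 0 -1"

```text
clock: 10.95
position: [0.6207, -0.0213, 0.1258]
orientation: [0.0, 0.737, -0.676, -0.0]
contact_force: [-0.5, -0.3, -2.1]
width: 0.0165
grip_force: 116.9
```

Call:
play_rows:
  rows: "0 0 0 0 0 0.8 -1;0 0 0 0 0 0 -1;0 0 0 0 0 0 -1"

```text
clock: 11.25
position: [0.6207, -0.0213, 0.125]
orientation: [0.0, 0.737, -0.676, -0.0]
contact_force: [0.3, -0.4, -2.5]
width: 0.017
grip_force: 116.9
```

```bash
python3 st.py .6207 -.0213 .1235
```

```text
t 11.25 tcp [ 0.6207 -0.0213  0.125 ] yaw 274.93896948318 z [-0.0001 -0.     -1.    ] q [ 0.2259  0.4679 -0.1435  0.     -0.9595 -0.1397] F [ 0.3413 -0.3998 -2.5369] T [ 0.0272  0.0088 -0.0418] w 0.016980701967256966 g 116.94748163223267
tool shift mm [-0.0199 -0.0187  1.4575]
```

Call:
play_rows:
  rows: "0 0 0 0 0 0.8 -1;0 0 0 0 0 0 -1;0 0 0 0 0 0 -1"

```text
clock: 11.55
position: [0.6207, -0.0213, 0.1242]
orientation: [0.0, 0.737, -0.676, -0.0]
contact_force: [0.7, 0.5, -1.7]
width: 0.0169
grip_force: 116.9
```

```bash
python3 st.py .6207 -.0213 .1235
```

```text
t 11.55 tcp [ 0.6207 -0.0213  0.1242] yaw 274.9377095542096 z [-0.0001 -0.     -1.    ] q [ 0.2259  0.4687 -0.1444  0.     -0.9578 -0.1397] F [ 0.6535  0.5369 -1.6905] T [-0.0273 -0.0145 -0.0237] w 0.01688143854371225 g 116.94815397262573
tool shift mm [-0.0296 -0.0092  0.6878]
```

Call:
play_rows:
  rows: "0 0 0 0 0 0.7 -1;0 0 0 0 0 0 -1;0 0 0 0 0 0 -1"

```text
clock: 11.85
position: [0.6207, -0.0213, 0.1235]
orientation: [0.0, 0.737, -0.676, -0.0]
contact_force: [0.6, -0.2, -2.4]
width: 0.0168
grip_force: 116.9
```

```bash
python3 st.py .6207 -.0213 .1235
```

```text
t 11.85 tcp [ 0.6207 -0.0213  0.1235] yaw 274.93891628081553 z [-0.0001 -0.     -1.    ] q [ 0.2259  0.4694 -0.1451  0.     -0.9563 -0.1397] F [ 0.5863 -0.2015 -2.4264] T [ 0.0419 -0.0491 -0.0103] w 0.016781432987507804 g 116.94753527641296
tool shift mm [-0.0221 -0.0075 -0.0129]
```

Call:
play_rows:
  rows: "0 0 0 0 0 0.7 -1;0 0 0 0 0 0 -1;0 0 0 0 0 0 -1"

```text
clock: 12.15
position: [0.6208, -0.0213, 0.1231]
orientation: [-0.0, 0.737, -0.676, 0.0]
contact_force: [0.5, 0.4, -1.3]
width: 0.0167
grip_force: 117.0
```

```bash
python3 st.py .6207 -.0213 .1235
```

```text
t 12.15 tcp [ 0.6208 -0.0213  0.1231] yaw 274.94156781050435 z [ 0.0004 -0.     -1.    ] q [ 0.2259  0.4698 -0.1456  0.0001 -0.9549 -0.1397] F [ 0.4888  0.3581 -1.2904] T [ 0.035   0.0947 -0.0737] w 0.016693223680509593 g 117.04997420310974
tool shift mm [-0.0544  0.1189 -0.4233]
```

Call:
play_rows:
  rows: "0 0 0 0 0 0.5 -1;0 0 0 0 0 0 -1;0 0 0 0 0 0 -1"

```text
clock: 12.45
position: [0.6209, -0.0214, 0.1227]
orientation: [-0.0, 0.737, -0.676, 0.0]
contact_force: [0.2, -1.4, 1.1]
width: 0.0165
grip_force: 117.2
```

```bash
python3 st.py .6207 -.0213 .1235
```

```text
t 12.45 tcp [ 0.6209 -0.0214  0.1227] yaw 274.9426876686142 z [ 0.0006 -0.0001 -1.    ] q [ 0.2258  0.4702 -0.1461  0.0003 -0.9539 -0.1397] F [ 0.1594 -1.3992  1.0799] T [0.0133 0.1337 0.0346] w 0.0165111124100407 g 117.21155047416687
tool shift mm [-0.1273  0.1926 -0.7661]
```

```bash
sed -i 's/(180,160,400,330),1.5 if n=="top" else 3.5/(200,180,280,270),1.5 if n=="top" else 6.5/' look.py; python3 look.py 3; python3 - <<'E'
from h import *
a=[arm.sense() for _ in range(3)]
print(a[-1]["contact_force"],a[-1]["ft_torque"])
E
```

```text
top yellow tool-frame 137
  x -100 8 y -2.1..4.4 z 17.9
  x -90 12 y -3.9..6.7 z 18.4
  x -80 19 y -5.7..9.5 z 19.0
  x -70 23 y -7.9..11.3 z 19.4
  x -60 25 y -9.0..14.0 z 19.5
  x -50 24 y -8.3..13.0 z 18.3
  x -40 17 y 0.5..13.9 z 18.1
  x -30 7 y 8.9..14.4 z 18.1
  nose x [-98.3337 -97.4103 -94.4256]
  red 37 [0.5967 0.0929 0.1109] [0.5874 0.0863 0.1056] [0.6089 0.0995 0.1206]
side yellow tool-frame 199
  x -90 12 y -3.0..6.5 z 20.5
  x -80 23 y -4.8..9.7 z 20.7
  x -70 24 y -8.0..11.7 z 21.1
  x -60 27 y -11.1..11.9 z 21.0
  x -50 27 y -10.8..12.7 z 20.5
  x -40 22 y -10.8..12.4 z 20.7
  x -30 26 y -11.7..12.6 z 21.1
  x -20 23 y -11.0..12.4 z 20.9
  x -10 8 y -4.7..13.4 z 21.0
  x 0 5 y 9.5..13.1 z 20.8
  nose x [-92.6265 -90.5672 -88.8753]
  red 86 [0.6084 0.0975 0.1088] [0.5886 0.075  0.0873] [0.6322 0.1057 0.1201]
[-0.5719 -1.281   1.1515] [-0.0304  0.231   0.0724]
```

View pics/side3.png

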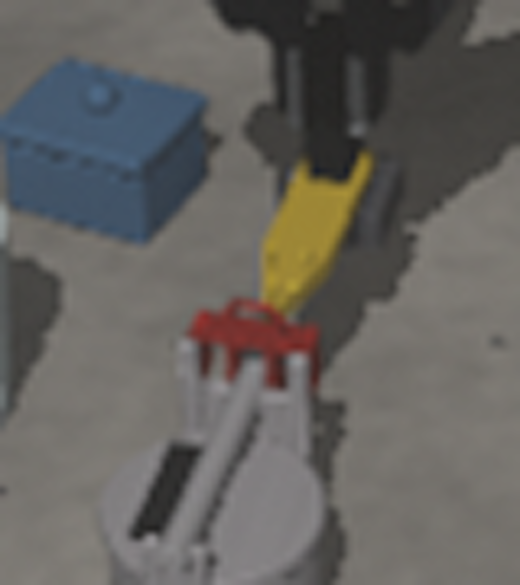

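Call:
play_rows:
  rows: "0 0 0 0 0 -1 -1;0 0 0 0 0 -1 -1;0 0 0 0 0 0 -1;0 0 0 -2 0 0 -1;0 0 0 -2 0 0 -1;0 0 0 -2 0 0 -1;0 0 0 -2 0 0 -1;0 0 0 -2 0 0 -1;0 0 0 -2 0 0 -1;0 0 0 -2 0 0 -1;0 0 0 0 0 0 -1"

```text
clock: 13.65
position: [0.6195, -0.0071, 0.1244]
orientation: [-0.0, 0.737, -0.676, 0.0]
contact_force: [0.2, -0.0, -2.0]
width: 0.0167
grip_force: 117.1
```

```bash
python3 st.py .6207 .053 .1243
```

```text
t 13.65 tcp [ 0.6195 -0.0071  0.1244] yaw 274.95818593839226 z [ 0.0001  0.     -1.    ] q [ 0.2495  0.4662 -0.1482 -0.     -0.9563 -0.1629] F [ 0.1762 -0.0148 -2.0374] T [ 0.0567 -0.0379 -0.0451] w 0.01671442082859287 g 117.07942128181458
tool shift mm [-59.7445  -6.3747   0.0601]
```

Call:
play_rows:
  rows: "0 0 0 -1.5 0 0 -1;0 0 0 -1.5 0 0 -1;0 0 0 -1.5 0 0 -1;0 0 0 -1.5 0 0 -1;0 0 0 -1.5 0 0 -1;0 0 0 -1.5 0 0 -1;0 0 0 -1.5 0 0 -1;0 0 0 -1.5 0 0 -1;0 0 0 0 0 0 -1"

```text
clock: 14.55
position: [0.6186, 0.0047, 0.1244]
orientation: [-0.0, 0.737, -0.676, 0.0]
contact_force: [0.1, 0.1, -2.3]
width: 0.0168
grip_force: 117.0
```

```bash
python3 st.py .6207 .053 .1243
```

```text
t 14.55 tcp [0.6186 0.0047 0.1244] yaw 274.9469358733745 z [ 0.0003 -0.     -1.    ] q [ 0.2689  0.4646 -0.1509  0.0001 -0.9551 -0.1827] F [ 0.074   0.0569 -2.3048] T [-0.114  -0.0709 -0.0165] w 0.01675207188473015 g 117.03497886657715
tool shift mm [-47.9599  -6.2928   0.1178]
```

Call:
play_rows:
  rows: "0 0 0 -1.5 0 0 -1;0 0 0 -1.5 0 0 -1;0 0 0 -1.5 0 0 -1;0 0 0 -1.5 0 0 -1;0 0 0 -1.5 0 0 -1;0 0 0 -1.5 0 0 -1;0 0 0 0 0 0 -1"

```text
clock: 15.25
position: [0.6174, 0.0127, 0.1243]
orientation: [0.001, 0.737, -0.676, 0.0]
contact_force: [1.3, -5.1, -2.2]
width: 0.017
grip_force: 117.0
```

```bash
python3 st.py .6207 .053 .1243
```

```text
t 15.25 tcp [0.6174 0.0127 0.1243] yaw 274.9359777704141 z [-0.0008 -0.0013 -1.    ] q [ 0.2829  0.4636 -0.1532  0.0012 -0.9551 -0.1974] F [ 1.3391 -5.132  -2.2141] T [-1.685  -0.1387 -0.0095] w 0.01698043045415479 g 117.01151490211487
tool shift mm [-39.8374  -6.7177  -0.0421]
```

Call:
play_rows:
  rows: "0 0 0 -1.5 0 0 -1;0 0 0 -1.5 0 0 -1;0 0 0 -1.5 0 0 -1;0 0 0 -1.5 0 0 -1;0 0 0 -1.5 0 0 -1;0 0 0 -1.5 0 0 -1;0 0 0 0 0 0 -1"

```text
clock: 15.95
position: [0.6166, 0.0215, 0.1243]
orientation: [0.001, 0.737, -0.676, 0.0]
contact_force: [0.5, -5.5, -1.5]
width: 0.0161
grip_force: 117.0
```

```bash
python3 st.py .6207 .053 .1243
```

```text
t 15.95 tcp [0.6166 0.0215 0.1243] yaw 274.9344369520106 z [-0.001  -0.0015 -1.    ] q [ 0.2975  0.4629 -0.1546  0.0015 -0.9546 -0.2122] F [ 0.5378 -5.4761 -1.4745] T [-1.8819 -0.216   0.0317] w 0.016147506203830188 g 117.00841784477234
tool shift mm [-31.0111  -6.7467  -0.0404]
```

Call:
play_rows:
  rows: "0 0 0 -1.5 0 0 -1;0 0 0 -1.5 0 0 -1;0 0 0 -1.5 0 0 -1;0 0 0 -1.5 0 0 -1;0 0 0 -1.5 0 0 -1;0 0 0 -1.5 0 0 -1;0 0 0 -1.5 0 0 -1;0 0 0 -1.5 0 0 -1;0 0 0 0 0 0 -1"

```text
clock: 16.85
position: [0.6155, 0.0331, 0.1243]
orientation: [0.001, 0.737, -0.676, 0.0]
contact_force: [1.1, -6.5, -2.0]
width: 0.0166
grip_force: 117.0
```

```bash
python3 st.py .6207 .053 .1243; python3 look.py
```

```text
t 16.85 tcp [0.6155 0.0331 0.1243] yaw 274.9336635263222 z [-0.0014 -0.0022 -1.    ] q [ 0.3167  0.4622 -0.1561  0.002  -0.9545 -0.2318] F [ 1.1267 -6.4715 -1.9861] T [-2.1979 -0.2843 -0.025 ] w 0.016636382422649046 g 117.00711607933044
tool shift mm [-19.4115  -6.893   -0.067 ]
top yellow tool-frame 80
  x -100 4 y 1.2..4.2 z 18.0
  x -90 10 y -1.7..5.2 z 18.9
  x -80 13 y -4.0..8.3 z 19.1
  x -60 19 y -4.5..13.5 z 18.0
  x -50 18 y 0.9..14.0 z 18.2
  x -40 9 y 8.9..14.5 z 19.5
  x 10 6 y 10.7..22.9 z -18.2
  nose x [-96.0562 -94.8816 -92.1324]
  red 35 [0.5965 0.0965 0.1111] [0.5872 0.0895 0.0793] [0.6182 0.1024 0.1249]
side yellow tool-frame 177
  x -100 10 y -0.4..3.8 z 21.3
  x -90 19 y -4.5..6.5 z 22.3
  x -80 21 y -8.1..8.8 z 21.5
  x -50 21 y -7.6..12.8 z 21.0
  x -40 28 y -10.6..12.7 z 20.9
  x -30 27 y -11.9..12.7 z 21.2
  x -20 33 y -10.7..13.2 z 21.0
  x -10 7 y -14.0..13.3 z 21.4
  x 0 7 y 9.1..12.9 z 21.9
  nose x [-100.2236  -98.4821  -97.3371]
  red 85 [0.611  0.1016 0.1082] [0.589  0.0781 0.0904] [0.6323 0.1091 0.122 ]
```

Call:
play_rows:
  rows: "0 0 0 -1.5 0 0 -1;0 0 0 -1.5 0 0 -1;0 0 0 -1.5 0 0 -1;0 0 0 -1.5 0 0 -1;0 0 0 -1.5 0 0 -1;0 0 0 -1.5 0 0 -1;0 0 0 -1.5 0 0 -1;0 0 0 -1.5 0 0 -1;0 0 0 0 0 0 -1"

```text
clock: 17.85
position: [0.6148, 0.0468, 0.1242]
orientation: [-0.0, 0.737, -0.676, -0.0]
contact_force: [0.0, -3.3, -3.1]
width: 0.0169
grip_force: 117.0
```

```bash
python3 st.py .6207 .053 .1243; python3 look.py
```

```text
t 17.85 tcp [0.6148 0.0468 0.1242] yaw 274.9473471738466 z [-0.0002  0.0002 -1.    ] q [ 0.338   0.4619 -0.156  -0.0003 -0.953  -0.2515] F [ 0.0065 -3.2544 -3.1241] T [-1.2109 -0.189  -0.0045] w 0.016912081636227837 g 117.02940344810486
tool shift mm [-5.6929 -6.4609 -0.1144]
top yellow tool-frame 76
  x -100 5 y 0.3..4.2 z 18.6
  x -90 10 y -2.1..5.8 z 20.5
  x -80 15 y -4.2..8.3 z 18.3
  x -70 22 y -7.5..11.1 z 20.0
  x -60 4 y -2.6..5.9 z 18.3
  x -50 5 y 7.4..13.6 z 18.4
  x -40 8 y 9.0..14.0 z 20.9
  x 10 6 y 10.7..20.8 z 2.7
  nose x [-96.7009 -93.5634 -93.0572]
  red 35 [0.5938 0.0957 0.1106] [0.5722 0.0569 0.0918] [0.6105 0.1022 0.3827]
side yellow tool-frame 178
  x -100 11 y -0.8..3.7 z 20.5
  x -90 18 y -3.1..6.2 z 21.2
  x -80 24 y -5.9..9.2 z 21.5
  x -70 32 y -9.9..11.5 z 20.8
  x -60 4 y -10.9..4.2 z 24.4
  x -40 11 y -2.1..12.9 z 20.9
  x -30 26 y -10.4..13.0 z 20.6
  x -20 32 y -10.8..12.1 z 21.0
  x -10 10 y -13.8..12.9 z 21.9
  x 0 7 y 8.7..13.3 z 21.2
  nose x [-100.2288  -99.438   -98.9463]
  red 80 [0.6106 0.1006 0.1081] [0.5891 0.0564 0.0765] [0.6321 0.1093 0.1202]
```

Call:
play_rows:
  rows: "0 0 0 -1.5 0 0 -1;0 0 0 -1.5 0 0 -1;0 0 0 -1.5 0 0 -1;0 0 0 -1 0 0 -1;0 0 0 0 0 0 -1;0 0 0 0 0 0 -1"

```text
clock: 18.55
position: [0.6143, 0.052, 0.1242]
orientation: [-0.0, 0.737, -0.676, -0.0]
contact_force: [0.2, -3.8, -3.2]
width: 0.0169
grip_force: 117.0
```

```bash
python3 st.py .6207 .053 .1243; python3 look.py 4
```

```text
t 18.55 tcp [0.6143 0.052  0.1242] yaw 274.9355321176575 z [-0.0001  0.0002 -1.    ] q [ 0.3466  0.4618 -0.1561 -0.0003 -0.953  -0.2603] F [ 0.195  -3.7864 -3.1565] T [-1.3883 -0.1506 -0.0055] w 0.01691150836812195 g 117.00204849243164
tool shift mm [-0.4079 -6.4367 -0.0567]
top yellow tool-frame 75
  x -100 4 y -0.1..3.4 z 20.5
  x -90 10 y -2.4..7.2 z 21.0
  x -80 16 y -4.8..8.0 z 18.9
  x -70 21 y -7.0..11.3 z 19.2
  x -60 11 y -2.6..12.1 z 19.3
  x -40 5 y 10.8..14.3 z 19.1
  x 10 5 y 10.0..15.1 z 18.0
  nose x [-94.9646 -94.6995 -91.7323]
  red 29 [0.5935 0.0959 0.111 ] [0.5763 0.0634 0.0968] [0.6073 0.1021 0.3249]
side yellow tool-frame 191
  x -100 13 y -1.1..2.8 z 20.5
  x -90 19 y -4.0..6.3 z 20.7
  x -80 27 y -7.3..9.6 z 21.4
  x -70 26 y -10.4..11.3 z 21.3
  x -60 29 y -11.0..13.7 z 21.1
  x -40 4 y 7.8..12.1 z 19.5
  x -30 21 y -11.0..12.5 z 21.0
  x -20 33 y -11.4..12.8 z 20.7
  x -10 8 y -13.5..12.8 z 21.2
  x 0 7 y 9.0..12.6 z 22.2
  nose x [-100.7003  -99.2726  -98.9658]
  red 78 [0.6104 0.1009 0.1081] [0.5898 0.0612 0.082 ] [0.6324 0.109  0.1209]
```

View pics/side4.png

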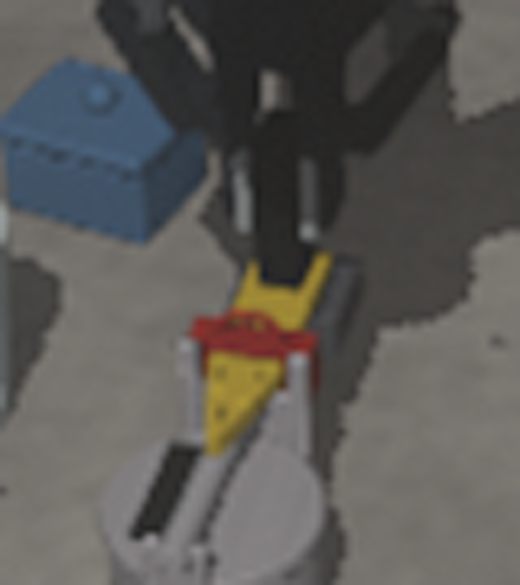

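Call:
play_rows:
  rows: "0 0 0 0.3 0 0 -1;0 0 0 0 0 -1 -1;0 0 0 0 0 -1 -1;0 0 0 0 0 -1 -1;0 0 0 0 0 -1 -1;0 0 0 0 0 -1 -1;0 0 0 0 0 -1 -1;0 0 0 0 0 0 -1"

```text
clock: 19.45
position: [0.6149, 0.0521, 0.1309]
orientation: [-0.001, 0.737, -0.676, 0.0]
contact_force: [0.4, 1.4, -2.4]
width: 0.0168
grip_force: 117.0
```

```bash
python3 st.py .6207 .053 .1243
```

```text
t 19.45 tcp [0.6149 0.0521 0.1309] yaw 274.94929543584936 z [ 0.0014  0.0008 -1.    ] q [ 0.3463  0.4551 -0.1485 -0.0003 -0.9656 -0.2598] F [ 0.3869  1.4381 -2.3517] T [-0.0595 -0.054  -0.0054] w 0.016793154757901583 g 117.02085614204407
tool shift mm [-0.4196 -5.8847  6.5648]
```

Call:
play_rows:
  rows: "0 0 0 0 0 -2 -1;0 0 0 0 0 -2 -1;0 0 0 0 0 -2 -1;0 0 0 0 0 -3 -1;0 0 0 0 0 -5 -1;0 0 0 0 0 -7 -1;0 0 0 0 0 -8 -1;0 0 0 0 0 -8 -1;0 0 0 0 0 -7 -1;0 0 0 0 0 -4 -1;0 0 0 0 0 0 -1"

```text
clock: 20.55
position: [0.6148, 0.0517, 0.1793]
orientation: [-0.001, 0.737, -0.676, 0.0]
contact_force: [-0.4, 0.2, -1.9]
width: 0.0169
grip_force: 117.0
```

```bash
python3 st.py .43 -.2 .15; python3 look.py 5; python3 - <<'E'
from h import *
for n in ["top","side"]:
    p=optics.camera(n)
    for d in finder.place_of(p,"tray")[:2]: print(n,d["conf"],c2w(p,d["point"]))
    W=cloud(p);hsv=cv2.cvtColor(p["pixels"],cv2.COLOR_RGB2HSV)
    m=(hsv[...,1]<40)&(hsv[...,2]>150)&(W[...,2]<.03)&(W[...,0]>.3)&(W[...,0]<.55)&(W[...,1]<-.1)&(W[...,1]>-.31)
    k=cv2.morphologyEx(m.astype(np.uint8),cv2.MORPH_OPEN,np.ones((3,3)))>0
    print(cv2.minAreaRect((W[k][:,:2]*1000).astype(np.float32)))
E
```

```text
t 20.55 tcp [0.6148 0.0517 0.1793] yaw 274.94228036502085 z [ 0.0016  0.0004 -1.    ] q [ 0.346   0.4097 -0.0892  0.0002 -1.0702 -0.2598] F [-0.4082  0.1655 -1.9246] T [-0.0002  0.0111 -0.0226] w 0.01694383027474876 g 117.0207953453064
tool shift mm [234.8632 205.8559  28.8553]
top yellow tool-frame 93
  x -100 6 y -2.1..3.4 z 18.5
  x -90 13 y -5.0..6.8 z 20.2
  x -80 18 y -7.3..7.6 z 18.9
  x -70 26 y -9.0..11.2 z 19.2
  x -60 14 y -4.0..12.4 z 16.7
  x -40 6 y 10.2..13.9 z 19.2
  x 10 7 y 10.1..20.2 z 18.3
  nose x [-95.9169 -95.3557 -94.2208]
  red 31 [0.5947 0.0958 0.1668] [0.5771 0.0643 0.145 ] [0.607  0.1024 0.3809]
side yellow tool-frame 189
  x -100 14 y -1.2..4.9 z 22.2
  x -90 20 y -4.1..7.3 z 22.3
  x -80 26 y -7.1..9.8 z 21.6
  x -70 30 y -10.1..12.3 z 21.7
  x -60 25 y -9.9..13.1 z 21.3
  x -30 17 y -10.8..13.3 z 20.6
  x -20 35 y -10.0..13.3 z 21.3
  x -10 9 y -12.8..13.3 z 21.5
  x 0 7 y 9.7..13.7 z 21.5
  nose x [-102.5513 -101.0578  -99.4831]
  red 129 [0.6046 0.1028 0.1619] [0.5871 0.0622 0.1346] [0.6318 0.1099 0.1754]
top 0.86 [ 0.4297 -0.196  -0.0005]
((429.76031494140625, -199.65130615234375), (140.3334197998047, 190.27517700195312), 85.42413330078125)
side 0.8 [ 0.4294 -0.1989  0.0024]
((430.1041259765625, -203.6807861328125), (160.891357421875, 190.17001342773438), 84.74542236328125)
```

View pics/side5.png

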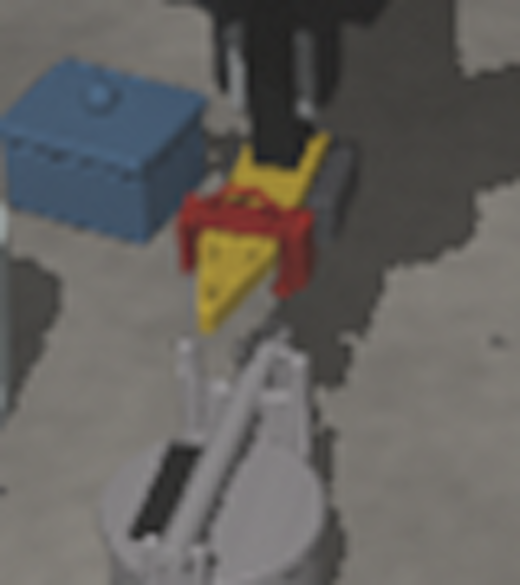

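Call:
play_rows:
  rows: "0 0 0 8 6 0 -1;0 0 0 20 14 0 -1;0 0 0 32 22 0 -1;0 0 0 36 26 0 -1;0 0 0 38 27 0 -1;0 0 0 38 27 0 -1;0 0 0 34 24 0 -1;0 0 0 20 14 0 -1;0 0 0 10 7 0 -1;0 0 0 4.6 3.7 0 -1;0 0 0 0 0 0 -1"

```text
clock: 21.95
position: [0.4649, -0.203, 0.1784]
orientation: [-0.0, 0.737, -0.676, 0.0]
contact_force: [-0.0, 0.2, -3.2]
width: 0.0167
grip_force: 117.1
```

Call:
play_rows:
  rows: "0 0 -3 0 0 0 -1;0 0 -6 0 0 0 -1;0 0 -8 0 0 0 -1;0 0 -8 0 0 0 -1;0 0 -8 0 0 0 -1;0 0 -8 0 0 0 -1;0 0 -8 0 0 0 -1;0 0 -8 0 0 0 -1;0 0 -8 0 0 0 -1;0 0 -8 0 0 0 -1;0 0 -5 0 0 0 -1;0 0 -2.5 0 0 0 -1"

```text
clock: 23.15
position: [0.466, -0.2017, 0.1782]
orientation: [-0.0, 0.999, -0.038, 0.0]
contact_force: [0.5, 0.0, -2.6]
width: 0.0168
grip_force: 117.2
```

```bash
python3 st.py .4654 -.2028 .058; python3 look.py
```

```text
t 23.15 tcp [ 0.466  -0.2017  0.1782] yaw 355.6959556386392 z [ 0.0003  0.0001 -1.    ] q [-0.0884  0.2341 -0.3544 -0.0002 -0.982   1.5841] F [ 0.5339  0.0454 -2.5949] T [ 0.0345 -0.0297 -0.0304] w 0.01676899676391822 g 117.23909854888916
tool shift mm [ -0.5163   1.1798 120.1985]
top yellow tool-frame 65
  x -100 5 y 0.2..3.6 z 18.6
  x -90 6 y -3.4..4.7 z 18.6
  x -80 22 y -6.4..7.8 z 19.4
  x -70 20 y -7.3..7.4 z 18.2
  x -60 12 y -9.2..12.2 z 18.2
  nose x [-96.4475 -93.6812 -93.5337]
side yellow tool-frame 197
  x -100 13 y -5.4..4.4 z 22.6
  x -90 17 y -7.5..3.9 z 20.8
  x -80 22 y -10.5..8.2 z 21.7
  x -70 27 y -13.1..11.5 z 21.3
  x -60 13 y -15.1..11.6 z 20.9
  x -40 22 y -15.3..12.0 z 20.6
  x -30 24 y -15.4..9.7 z 21.1
  x -20 25 y -15.6..7.6 z 20.7
  x -10 14 y -16.0..-6.9 z 22.3
  x 0 14 y -16.1..-9.4 z 23.3
  x 10 4 y -12.8..-10.8 z 22.5
  nose x [-100.3178 -100.2077  -98.1349]
```

Lower to just above the floor, then feel for it.

Call:
play_rows:
  rows: "0 0 0 0 0 10 -1;0 0 0 0 0 22 -1;0 0 0 0 0 25 -1;0 0 0 0 0 25 -1;0 0 0 0 0 20 -1;0 0 0 0 0 10 -1;0 0 0 0 0 4 -1;0 0 0 0 0 2 -1;0 0 0 0 0 0 -1;0 0 0 0 0 0 -1"

```text
clock: 24.25
position: [0.4657, -0.2029, 0.0612]
orientation: [0.0, 0.999, -0.04, 0.001]
contact_force: [0.6, 0.1, -2.6]
width: 0.0171
grip_force: 117.3
```

Call:
play_rows:
  rows: "0 0 0 0 0 1 -1;0 0 0 0 0 0 -1;0 0 0 0 0 0 -1"

```text
clock: 24.55
position: [0.4651, -0.2028, 0.0596]
orientation: [0.0, 0.999, -0.04, 0.0]
contact_force: [0.7, 0.5, -2.9]
width: 0.0168
grip_force: 117.3
```

Call:
play_rows:
  rows: "0 0 0 0 0 1 -1;0 0 0 0 0 0 -1;0 0 0 0 0 0 -1"

```text
clock: 24.85
position: [0.465, -0.2028, 0.0583]
orientation: [-0.0, 0.999, -0.04, -0.0]
contact_force: [-0.5, 0.9, -2.5]
width: 0.0167
grip_force: 117.3
```

Call:
play_rows:
  rows: "0 0 0 0 0 0.7 -1;0 0 0 0 0 0 -1;0 0 0 0 0 0 -1"

```text
clock: 25.15
position: [0.4651, -0.2029, 0.0581]
orientation: [0.0, 0.999, -0.04, 0.0]
contact_force: [-1.9, -0.6, 2.9]
width: 0.0164
grip_force: 118.1
```

Call:
play_rows:
  rows: "0 0 0 0 0 0.7 -1;0 0 0 0 0 0 -1;0 0 0 0 0 0 -1"

```text
clock: 25.45
position: [0.4652, -0.2029, 0.058]
orientation: [0.0, 0.999, -0.04, 0.0]
contact_force: [-2.9, 0.8, 7.9]
width: 0.0171
grip_force: 119.1
```

Call:
play_rows:
  rows: "0 0 0 0 0 -0.5 -1;0 0 0 0 0 0 -0.4;0 0 0 0 0 0 0;0 0 0 0 0 0 0.3;0 0 0 0 0 0 0.3;0 0 0 0 0 0 0.3;0 0 0 0 0 -10 0.3;0 0 0 0 0 -25 0.3;0 0 0 0 0 -35 0.3;0 0 0 0 0 -40 0.3;0 0 0 0 0 -20 0.3;0 0 0 0 0 0 0.3"
  force: 40

```text
clock: 26.65
position: [0.4672, -0.2033, 0.1919]
orientation: [0.001, 0.999, -0.039, 0.004]
contact_force: [0.6, -0.5, 0.1]
width: 0.0557
grip_force: 0.0
```

```bash
python3 st.py .46 -.2 .2; python3 - <<'E'
from h import *
p=optics.camera("side"); q=optics.camera("top")
a=cv2.resize(p["pixels"][170:300,180:380,::-1],None,fx=3.9,fy=3.9); cv2.imwrite("pics/end.png",a); save(q,"endtop.png",None,1.5)
for d in finder.place_of(p,"clip")[:2]+finder.place_of(p,"wedge")[:3]: print(d["conf"],c2w(p,d["point"]))
E
```

```text
t 26.65 tcp [ 0.4672 -0.2033  0.1919] yaw 355.47338482424533 z [ 0.0088 -0.0018 -1.    ] q [-0.0908  0.2189 -0.3371  0.0011 -1.0058  1.582 ] F [ 0.6264 -0.5467  0.1294] T [ 0.0098 -0.0016 -0.0028] w 0.055657847373756036 g 0.0
tool shift mm [-7.3569 -2.6799 -8.2018]
0.58 [ 0.4127 -0.1978  0.0228]
0.76 [ 0.4605 -0.2034  0.0105]
0.73 [ 0.4046 -0.4975  0.0031]
0.55 [ 0.6128 -0.4107  0.0021]
```

View pics/end.png

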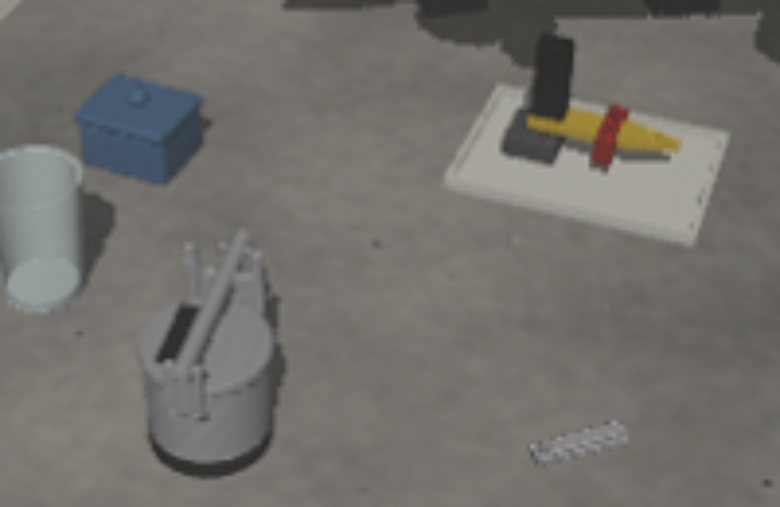

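The wedge (handle at 553,75) stands in the tray with the clip on its blade (610,135). The rod is bare and the other things haven't moved.

```bash
python3 -c "
from station import ticket; print(ticket.close_job())"
```

```text
the job is handed in; nothing more can be done
None
```

The clip is off the rod and stands in the white tray, still on the smallest wedge; the other things on the sill were left where they were, and the job was handed in at about 27 s (limit 64 s).

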